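# Open the lamp attenuator three clicks and hold it for the exposure

## Robot

A 6-joint arm with a two-finger parallel gripper is mounted at the origin on the work surface. World frame = base frame: x ahead of the robot, y to its left, z up, the work surface at z = 0. Lengths are in m, angles in rad, forces in N, time in s.
With the tool pointing down it reaches from about 0.2 to 0.875 m from the base axis. Payload 3.4 kg.
Tool frame: the origin (TCP) lies at the very end of the fingers, on their centre line; the grasp point (between the pads) lies 19 mm behind it; z points along the fingers, y is the line along which they close (so a half turn about z gives the same grasp; the last joint's range is limited). The gripper opens to 94 mm and grips with 3 to 60 N. Pads are 16 mm wide; open, the fingers measure 119 mm over their backs; the gripper's body (75 mm by 177 mm) begins 78 mm behind the grasp point.
Start: joints at [1.038, 0.276, 1.505, -0, 1.361, -0.121], TCP at [0.23, 0.527, 0.205] pointing down, gripper open.
Joint ranges: [-2.89, 2.89], [-0.75, 2.08], [0.22, 2.7], [-1.18, 4.32], [0.11, 2.71], [-2.7, 2.7]. Speed limits (rad/s): [2.57, 2.57, 3.14, 3.14, 3.14, 3.14].

## Interface

Orientations are given as a 3x3 rotation matrix whose columns are the frame's x, y, z axes.
In Python, from station import * gives the robot as it stands. The module is installed in compiled form; this text tells all that it offers.
- The arm moves only by the shell command python3 -m pendant 'ROWS' [OPENING]. ROWS is JSON, one flat list of numbers, 6 for each row, row after row: the shift along the tool's x, y, z scaled (see below), then the turn, a rotation vector about the tool's x, y, z scaled (see below). In form: [x, y, z, wx, wy, wz, x, y, z, wx, wy, wz, ...]. A call has 1 to 20 rows; each row shifts and turns the commanded pose from where the row before left it, along the tool's axes as they then stand; what a row does not reach is not made up. The controller multiplies each number of a shift by 30 mm and each number of a turn by 0.08 rad. A row lasts 1/8 s, in which the tool goes at most 62.5 mm and 10.7 degrees, less where a joint would pass 70% of its speed; a pose out of reach is approached as far as the arm can. A call with a number of a shift or a turn outside -1 to 1 is refused whole. A call with a gripper value outside its range is refused whole. OPENING is the opening, from -1 (shut) to 1 (fully open), set as the call begins (- or left out, the last holds). The fingers move at their own pace and stop on an object; the grip force is fixed at half the most. Time passes only in rows, so rows that do not move let the fingers close. It gives the time, the measured TCP pose, the force, the opening and the grip force at its end, in the units of the state.
- read_state(): the state, without advancing time (a new reading comes with each control period).
- snapshot(name): name is "scene" or "top" or "wrist"; returns (picture, depth): 420x560x3 uint8, red, green, blue; 420x560 float32, m along the optical axis (not along the pixel's ray), 0 where there is no reading.
- calibration(name): a dict with "fx", "fy", "cx", "cy" (pixels), "R" (3x3) and "t" (3): a world point X has camera coordinates R X + t. Camera axes: x right, y down, z forward; pixel columns grow to the right and rows downward; lengths in m; the calibration is good to about 2 mm. A picture is of the moment at which its call begins: read the wrist's pose just before it. calibration takes no time and is no camera call; for the wrist camera it gives the pose at the moment of the call.
- close_job(): hands the job in; it is judged then, once.
Trained networks look in the newest picture that a camera, given by its name, has taken for a name from the list of things; names that differ only in an ending like _2 or _b are one class to them, and where a whole thing is asked for, a point or a joint stands for the part that bears it (a point fixed in the world has none). Each returns a list of dicts, best first, with "confidence" (0 to 1); they miss things now and then, are a little off and sometimes report something else, mostly with a low value. They report only what shows in the picture. A call takes as long as a camera call.
- spot_in(camera, label): "position" ([x, y, z] in m, in the coordinates of the camera as it stood for that picture, good to about 4 mm: the middle of the surface that is visible of it).
- regions_of(camera, label): "mask" (420x560 bool, what is visible of it).
The state is a dict: "t": time; "joints": joint angles; "qd": joint speeds; "effort": joint torques, N m; "position": TCP position; "eef_rot": TCP orientation; "ft_force": force on the tool from outside, world axes, zero at the start; "ft_torque": the same for the moment, N m; "width": finger opening in m; "finger_force": force on a finger pad.
Only numpy, scipy, OpenCV 4.12 (cv2) and the standard library are available. Lean on these libraries where they do the work, as an engineer would, in place of code of your own. Each camera call takes 0.05 s, during which the arm holds its last target. There are 200 camera calls.

## Task

Make the fluorescence light source beside the stereo microscope ready and hold it for an exposure of the insects on the yellow trap card: first, with the attenuator lever left at rest, turn the filter turret one stop so that the blue glass clicks in at the white pointer. Then swing the attenuator lever open by three clicks, each of which can be felt at its black knob, and not a fourth, which would bleach the specimen. A spring shuts the lever as soon as it is let go, so finish while still holding it at the third click, and leave the other things on the bench as they are.

Things in the scene. Friction and masses are not known exactly. Their poses are not given: they have to be found in the camera images.
- lamp: cream light-source box with grey deck, fixed: 240 (x) x 300 (y) x 130 mm high; origin under its centre, front faces its -x (the robot). On the deck: filter turret (axis at x -5, y -75 mm), lever pivot (x 60, y 75 mm), plunger block 20 mm high (x 65, y -75 mm); all of it lower than the two knobs. A light guide leaves its +y side and arches 180 mm high, at least 75 mm from the lever's knob
- turret_grip (a point): centre of the turret's black bar knob: 44 mm long along this point's x axis, 14 mm thick along its y axis, 30 mm high, on a dark six-lobed wheel 96 mm across whose top is 15 mm below this point. The turret turns about the vertical through this point
- turret (a joint): turret angle, rad, growing anticlockwise seen from above; 0 with the blue glass at the pointer, -1.047 (one stop before it) at the start. A spring ball pulls it to the nearest stop, one every 1.047 rad, with up to 0.1 N m
- blue_glass (a point): centre of the blue filter glass, 19 mm across, in the turret's top face, 34 mm from its axis. White, amber, red, grey and green glasses follow anticlockwise, 60 degrees apart
- light_port (a point): the place just inside the white pointer on the deck, 34 mm from the turret's axis on the side towards the lever, where the blue glass must come to stand
- lever_grip (a point): centre of the attenuator lever's upright black cylindrical knob, 18 mm across, 40 mm high, on the end of the flat arm (14 mm wide, its top 20 mm below this point; the deck 43 mm below). This point's x axis runs outwards along the arm; the vertical pivot axis lies 85 mm from this point along -x
- lever (a joint): lever angle, rad: 0 at rest on its stop (shut), at most 1.25; opens anticlockwise seen from above, the knob moving along its own +y. A return spring pushes back with 5.6 N at the knob (7.8 N fully open), always stronger than the clicks: it flies shut when let go. The first click comes after a free travel that differs from lamp to lamp; clicks are 0.157 rad (13 mm at the knob) apart
- plunger_top (a point): top of the small spring plunger through the arm, 50 mm from the pivot, that makes the clicks on the ribs under it; it lifts 2 mm over a rib. The push needed at the knob rises by 2 to 4 N at a rib's foot, falls to 2 to 4 N under the plain spring's force past its top, and rises again by 4 to 7 N when the plunger, in the notch, meets the next rib. A hand that only pushes the knob feels this best
- segment: brass click segment, six radial ribs, fixed under the lever, origin on the pivot axis; its setting varies by 0.1 rad either way. By the anticlockwise angle from its x axis to the lever's, the ribs' tops lie at 0.46 rad and every 0.157 rad on. One click = one rib passed; after n clicks the plunger sits in notch n, half-way between two ribs (the third at 0.852 rad)
- microscope: cream stereo microscope, fixed, 360 mm left of the light source; base 290 by 220 mm with the yellow card on it, 420 mm high; origin under its base's centre
- petri_dish: lidded round glass dish, 91 mm across, 16 mm high, standing right of the light source; loose, to be left alone; origin under its centre
- dropper_bottle: amber bottle with black cap, 38 mm across, 85 mm high, right of the light source; loose, to be left alone; origin under its centre
- sample_jar: clear jar with white lid, 54 mm across, 65 mm high, behind the light source; loose, to be left alone; origin under its centre
- tweezers: thin steel tweezers, 130 mm long, 8 mm high, lying right of the petri dish; loose, to be left alone; origin under its centre
- marker_pen: blue pen with white cap, 125 mm long, 11 mm thick, lying behind of the light source; loose, to be left alone; origin under its centre
- tally_counter: round steel hand counter, 48 mm across, 28 mm high, behind the light source; loose, to be left alone; origin under its centre
- spare_filter: small aluminium ring, 25 mm across, 8 mm high, lying on the deck of the light source near its far edge; loose, to be left alone; origin under its centre
- vial: small glass vial with red cap, 22 mm across, 50 mm high, right of the amber bottle; loose, to be left alone; origin under its centre

How it is judged:
On the way:
1. the blue glass is clicked in at the white pointer while the lever is still shut (horizontal distance between blue_glass and light_port below 0.004 m and angle between the x axis of lever_grip and the x axis of segment, either way round below 0.44 rad), for 0.3 s.
At the end, for the whole second after the job is handed in: the blue glass stands within 4 mm of its place at the white pointer; the lever stands still in the third notch (within 0.06 rad of its middle), kept there by the robot's fingers, which press on it with more than 0.5 N; the other things stand within 20 mm of where they were (horizontal distance between blue_glass and light_port below 0.004 m and angle between the x axis of lever_grip and the x axis of segment, either way round between 0.792 and 0.912 rad and velocity of joint lever between -0.15 and 0.15 rad/s and contact force between the fingers and lever above 0.5 N and distance of each of petri_dish, dropper_bottle, sample_jar, tweezers, marker_pen, tally_counter, spare_filter, vial from where it was at the start of the episode below 0.02 m); the arm keeps its last pose, push and grip.
It fails at once if the lever is taken over the fourth click (angle between the x axis of lever_grip and the x axis of segment, either way round above 0.955 rad).
It fails at once if the lever is opened by a click before the blue glass is at the pointer (angle between the x axis of lever_grip and the x axis of segment, either way round above 0.52 rad and horizontal distance between blue_glass and light_port above 0.008 m).
It fails at once if another thing on the bench is shifted by more than 20 mm (distance of any of petri_dish, dropper_bottle, sample_jar, tweezers, marker_pen, tally_counter, spare_filter, vial from where it was at the start of the episode above 0.02 m).
It also fails if it takes over 72 s, if anything falls off the work surface, if the arm or the gripper's body presses on something with over 40 N, if the wrist force passes 120 N, or if a joint passes its speed limit or range.

## Working session

There is one attempt and no reset: what is moved stays moved. The work goes in short steps, Python scripts to look and compute and a shell command to move; the robot and the scene stay as the last step left them, time stands still between calls to the robot, and variables do not carry over. Pictures are saved under pics/ and viewed, at most 10 in all, crops included, and the job is handed in when it is done.

```bash
mkdir -p pics; cat > h.py <<'E'
from station import *
import numpy as np, cv2
np.set_printoptions(precision=4,suppress=True)
def w(cam,p):
    c=calibration(cam); return np.array(c["R"]).T@(np.array(p)-np.array(c["t"]))
def cloud(cam,d):
    c=calibration(cam); v,u=np.mgrid[:420,:560]
    P=np.stack([(u-c["cx"])/c["fx"]*d,(v-c["cy"])/c["fy"]*d,d],-1)
    return (P-np.array(c["t"]))@np.array(c["R"])
def save(n,im): cv2.imwrite(f"pics/{n}.png",im[:,:,::-1])
E
python3 - <<'E'
from h import *
s=read_state(); print(s["t"],s["position"],s["eef_rot"],s["ft_force"],s["width"])
for cam in ["top","scene"]:
    im,d=snapshot(cam); save(cam,im)
    for l in ["lamp","turret_grip","blue_glass","lever_grip","plunger_top","segment"]:
        r=spot_in(cam,l); print(cam,l,[(round(x["confidence"],2),w(cam,x["position"])) for x in r[:2]])
E
```

```text
0.0 [0.2299 0.5265 0.2046] [[-0.9164  0.4002 -0.0009]
 [ 0.4002  0.9164 -0.0015]
 [ 0.0002 -0.0018 -1.    ]] [ 0.1295 -1.3418 -0.0668] 0.0941851185081656
top lamp [(0.66, array([ 0.4797, -0.0978,  0.1326])), (0.57, array([ 0.5073, -0.0322,  0.1365]))]
top turret_grip [(0.97, array([ 0.4709, -0.1759,  0.1511])), (0.66, array([ 0.6464, -0.2405,  0.0295]))]
top blue_glass [(0.83, array([ 0.4693, -0.1763,  0.1541]))]
top lever_grip [(0.8, array([ 0.5217, -0.0063,  0.1546]))]
top plunger_top []
top segment [(0.58, array([ 0.5084, -0.0345,  0.1394])), (0.3, array([ 0.4686, -0.1766,  0.1546]))]
scene lamp []
scene turret_grip [(0.71, array([0.514 , 0.0024, 0.1572])), (0.65, array([ 0.4803, -0.1759,  0.1504]))]
scene blue_glass [(0.73, array([ 0.4832, -0.1723,  0.1494])), (0.64, array([ 0.3847, -0.419 ,  0.0044]))]
scene lever_grip [(0.82, array([0.521 , 0.0016, 0.1566]))]
scene plunger_top []
scene segment [(0.56, array([ 0.5033, -0.0456,  0.1356]))]
```

```bash
python3 - <<'E'
from h import *
im,d=snapshot("top"); X=cloud("top",d); np.savez("top.npz",im=im,X=X)
# crop of lamp
m=(X[...,2]>.1)&(X[...,0]>.3)&(X[...,0]<.7)&(X[...,1]>-.35)&(X[...,1]<.15)
v,u=np.where(m); a,b,c,e=max(v.min()-10,0),v.max()+10,max(u.min()-10,0),u.max()+10
print(a,b,c,e); cr=im[a:b,c:e]; f=min(800/cr.shape[1],600/cr.shape[0]); save("crop",cv2.resize(cr,None,fx=f,fy=f,interpolation=cv2.INTER_CUBIC)); print(f)
E
```

```text
0 429 0 569
1.4285714285714286
```

View pics/crop.png

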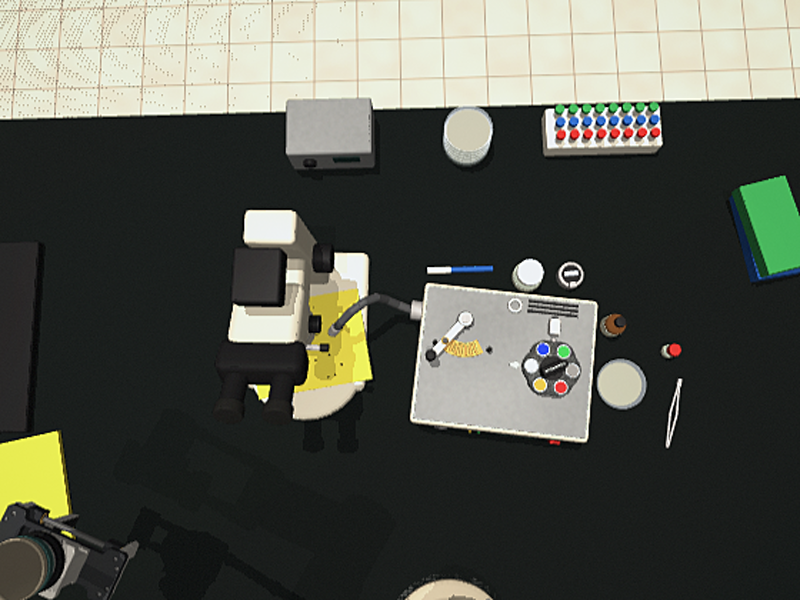

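View pics/scene.png

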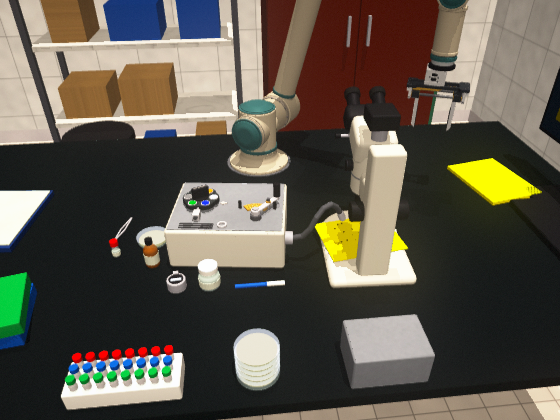

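The top view (crop px) shows the turret at (552,368), with the white glass at the pointer (515,365) and the blue glass at (543,349), so the turn is anticlockwise. The lever pivot is at (465,319) and its knob at (432,355). The scene view shows the arm parked clear of the microscope.

```bash
python3 - <<'E'
from h import *
z=np.load("top.npz"); X=z["X"]; im=z["im"]
b=(X[...,0]>.3)&(X[...,0]<.75)&(X[...,1]>-.4)&(X[...,1]<.16)
m=b&(X[...,2]>.12)&(X[...,2]<.14)
r=cv2.minAreaRect(X[m][:,:2].astype(np.float32)); print("lamp",r, np.median(X[m][:,2]))
def blob(c,rad,lo,hi):
    k=b&(np.hypot(X[...,0]-c[0],X[...,1]-c[1])<rad)&(X[...,2]>lo)&(X[...,2]<hi); return X[k]
for n,c,rad,lo in [("bar",(.47,-.176),.035,.165),("bar",(.47,-.176),.035,.17),("wheel",(.47,-.176),.06,.145),("knob",(.515,0),.04,.175),("knob",(.515,0),.04,.17)]:
    p=blob(c,rad,lo,.21)
    if len(p)<4: print(n,len(p)); continue
    e,V=np.linalg.eigh(np.cov(p[:,:2].T)); print(n,len(p),p.mean(0),p[:,2].max(),np.degrees(np.arctan2(V[1,1],V[0,1])),np.sqrt(e), cv2.minAreaRect(p[:,:2].astype(np.float32)))
E
```

```text
lamp ((0.49077320098876953, -0.0694291889667511), (0.3705558776855469, 0.2397731989622116), 82.22706604003906) 0.12946897075110303
bar 120 [ 0.4704 -0.1769  0.1788] 0.18385277062939942 111.83283688536038 [0.004  0.0131] ((0.4705963134765625, -0.17756223678588867), (0.013853737153112888, 0.04358397796750069), 22.279373168945312)
bar 117 [ 0.4706 -0.1774  0.1791] 0.18385277062939942 111.64451173632837 [0.004  0.0128] ((0.47072136402130127, -0.17786744236946106), (0.013853737153112888, 0.04292431101202965), 22.279373168945312)
wheel 1232 [ 0.4709 -0.1774  0.1532] 0.18385277062939942 176.41803185696625 [0.0233 0.0236] ((0.4707689881324768, -0.1780841052532196), (0.09261603653430939, 0.09319530427455902), 40.22022247314453)
knob 47 [0.4946 0.0214 0.1916] 0.1957375184660715 170.016172786722 [0.0042 0.0047] ((0.4948313236236572, 0.02155883051455021), (0.01375766471028328, 0.015966515988111496), 88.66560363769531)
knob 48 [0.4945 0.0215 0.1913] 0.1957375184660715 160.45818860659006 [0.0043 0.0047] ((0.494835764169693, 0.021568138152360916), (0.013766543008387089, 0.015974968671798706), 88.45307922363281)
```

```bash
cat >> h.py <<'E'
def go(p,yaw=None):
    s=read_state(); R=np.array(s["eef_rot"]); d=np.array(p)-s["position"]
    cy=np.degrees(np.arctan2(R[1,1],R[0,1]))
    print("pos",np.array(s["position"]),"yawY",cy,"F",np.array(s["ft_force"]),"t",s["t"],"w",s["width"])
    print("units now",R.T@d/.03)
    if yaw is not None:
        a=np.radians(yaw); y=np.array([np.cos(a),np.sin(a),0]); z=np.array([0,0,-1.]); T=np.c_[np.cross(y,z),y,z]
        rv=cv2.Rodrigues(R.T@T)[0].ravel(); print("turn units",rv/.08,"shift units after turn",T.T@d/.03)
E
python3 - <<'E'
from h import *
X=np.load("top.npz")["X"]
m=(X[...,2]>.12)&(X[...,1]>.08)&(X[...,1]<.45)&(X[...,0]<.8)&(X[...,0]>.22)
p=X[m]; 
for lo in (.12,.2,.3): q=p[p[:,2]>lo]; print(lo,q.min(0),q.max(0))
go((.2,.3,.33)); go((.28,-.05,.33)); go((.42,-.17,.33),21.8)
E
```

```text
0.12 [0.22   0.0901 0.1206] [0.6903 0.45   0.6144]
0.2 [0.22   0.1671 0.2001] [0.6903 0.45   0.6144]
0.3 [0.22   0.1671 0.3002] [0.6903 0.45   0.6144]
pos [0.2302 0.5269 0.2055] yawY 66.40316025429543 F [-0.9704 -0.4387  1.0764] t 0.75 w 0.09408263902724459
units now [-2.1067 -7.3344 -4.15  ]
pos [0.2302 0.5269 0.2055] yawY 66.40316025429543 F [-0.9704 -0.4387  1.0764] t 0.75 w 0.09408263902724459
units now [ -9.2205 -16.9581  -4.1512]
pos [0.2302 0.5269 0.2055] yawY 66.40316025429543 F [-0.9704 -0.4387  1.0764] t 0.75 w 0.09408263902724459
units now [-15.0982 -18.7555  -4.1514]
turn units [ 0.0016 -0.0005  9.7309] shift units after turn [-23.9201  -2.7523  -4.149 ]
```

```bash
python3 -m pendant '[-0.26,-0.92,-0.52,0,0,0,-0.26,-0.92,-0.52,0,0,0,-0.26,-0.92,-0.52,0,0,0,-0.26,-0.92,-0.52,0,0,0,-0.26,-0.92,-0.52,0,0,0,-0.26,-0.92,-0.52,0,0,0,-0.26,-0.92,-0.52,0,0,0,-0.26,-0.92,-0.52,0,0,0]'
python3 -m pendant '[-0.71,-0.96,0,0,0,0,-0.71,-0.96,0,0,0,0,-0.71,-0.96,0,0,0,0,-0.71,-0.96,0,0,0,0,-0.71,-0.96,0,0,0,0,-0.71,-0.96,0,0,0,0,-0.71,-0.96,0,0,0,0,-0.71,-0.96,0,0,0,0,-0.71,-0.96,0,0,0,0,-0.71,-0.96,0,0,0,0]'
python3 -m pendant '[0,0,0,0,0,0.97,0,0,0,0,0,0.97,0,0,0,0,0,0.97,0,0,0,0,0,0.97,0,0,0,0,0,0.97,0,0,0,0,0,0.97,0,0,0,0,0,0.97,0,0,0,0,0,0.97,0,0,0,0,0,0.97,0,0,0,0,0,0.97,-0.78,0.41,0,0,0,0,-0.78,0.41,0,0,0,0,-0.78,0.41,0,0,0,0,-0.78,0.41,0,0,0,0,-0.78,0.41,0,0,0,0,-0.78,0.41,0,0,0,0,-0.78,0.41,0,0,0,0,0,0,0,0,0,0]'
python3 - <<'E'
from h import *
go((.4707,-.1775,.21),21.8)
im,d=snapshot("wrist"); save("w1",im); X=cloud("wrist",d); np.savez("w1.npz",im=im,X=X)
E
```

```text
t: 1.75
position: [0.1987, 0.2986, 0.3309]
eef_rot: [[-0.916, 0.4, 0.0], [0.4, 0.916, 0.0], [-0.0, 0.0, -1.0]]
ft_force: [-0.4, -0.2, 1.1]
width: 0.0937
finger_force: 0.0
t: 3.0
position: [0.2789, -0.0507, 0.3305]
eef_rot: [[-0.916, 0.401, 0.001], [0.401, 0.916, -0.0], [-0.001, 0.0, -1.0]]
ft_force: [0.9, 0.2, -0.5]
width: 0.094
finger_force: 0.0
t: 5.25
position: [0.4207, -0.1701, 0.3297]
eef_rot: [[-0.373, 0.928, -0.001], [0.928, 0.373, 0.001], [0.001, -0.001, -1.0]]
ft_force: [1.3, 0.4, -0.8]
width: 0.094
finger_force: 0.0
pos [ 0.4207 -0.1701  0.3297] yawY 21.902975699281185 F [ 1.3339  0.3602 -0.7654] t 5.25 w 0.09401885349217236
units now [-0.8545  1.4559  3.9868]
turn units [-0.0069 -0.0106  0.0225] shift units after turn [-0.8485  1.4552  3.9883]
```

View pics/w1.png

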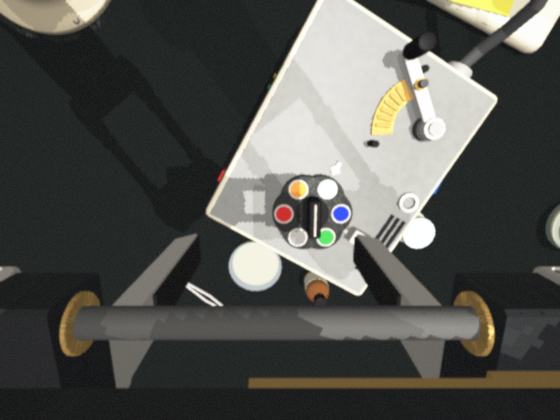

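The wrist view shows the turret bar at (315,218), the lever knob at (420,45), the lever pivot at (432,128), and the ribbed segment around (390,107).

```bash
python3 - <<'E'
from h import *
z=np.load("w1.npz"); X=z["X"]; im=z["im"]
v,u=np.mgrid[:420,:560]
for n,(cu,cv),r,lo,hi in [("bar",(315,218),40,.165,.19),("wheel",(315,212),60,.143,.19),("knob",(420,45),25,.182,.21),("piv",(432,128),15,.14,.2)]:
    k=(np.hypot(u-cu,v-cv)<r)&(X[...,2]>lo)&(X[...,2]<hi); p=X[k]
    rc=cv2.minAreaRect(p[:,:2].astype(np.float32)); e,V=np.linalg.eigh(np.cov(p[:,:2].T))
    print(n,len(p),p.mean(0),np.percentile(p[:,2],[5,95]),rc,np.degrees(np.arctan2(V[1,1],V[0,1])))
# deck rect edges
k=(X[...,2]>.125)&(X[...,2]<.135)&(v<300)&(u>200)&(u<500); p=X[k][:,:2].astype(np.float32); print("deck",cv2.minAreaRect(p))
# brass
h=cv2.cvtColor(im,cv2.COLOR_RGB2HSV); k=(h[...,0]>15)&(h[...,0]<32)&(h[...,1]>110)&(u>360)&(u<425)&(v>70)&(v<145)
piv=np.array([.5554,-.0377]); q=X[k]; print("brass n",len(q),q[:,2].min(),np.median(q[:,2]))
a=np.degrees(np.arctan2(q[:,1]-piv[1],q[:,0]-piv[0]))%360; r=np.hypot(q[:,1]-piv[1],q[:,0]-piv[0]); print(np.percentile(a,[0,2,5,95,98,100]),np.percentile(r,[2,50,98]))
save("seg",cv2.resize(im[10:150,340:480],None,fx=4,fy=4,interpolation=cv2.INTER_CUBIC))
E
```

```text
bar 532 [ 0.4654 -0.175   0.1792] [0.172  0.1817] ((0.466779500246048, -0.17622672021389008), (0.014204093255102634, 0.04321333020925522), 21.93680763244629) 111.91365751543175
wheel 4769 [ 0.467  -0.1749  0.1544] [0.1493 0.1803] ((0.4727611243724823, -0.18118101358413696), (0.0903351753950119, 0.11071150749921799), 53.04054641723633) 171.12500489778097
knob 399 [0.4895 0.0209 0.1918] [0.184  0.1947] ((0.4904474914073944, 0.021949009969830513), (0.01677873358130455, 0.01722496561706066), 36.09246826171875) 51.459482309032715
piv 578 [ 0.5477 -0.0372  0.1555] [0.1427 0.1613] ((0.5505480170249939, -0.03594176098704338), (0.0230929683893919, 0.03008950501680374), 27.174890518188477) 131.4937390134564
deck ((0.4818331003189087, -0.1031685471534729), (0.2961219847202301, 0.23684696853160858), 82.24193572998047)
brass n 896 0.13194698428205387 0.13560576941967514
[135.6349 141.1857 142.7404 195.9759 198.1096 204.1942] [0.0445 0.0556 0.0658]
```

View pics/seg.png

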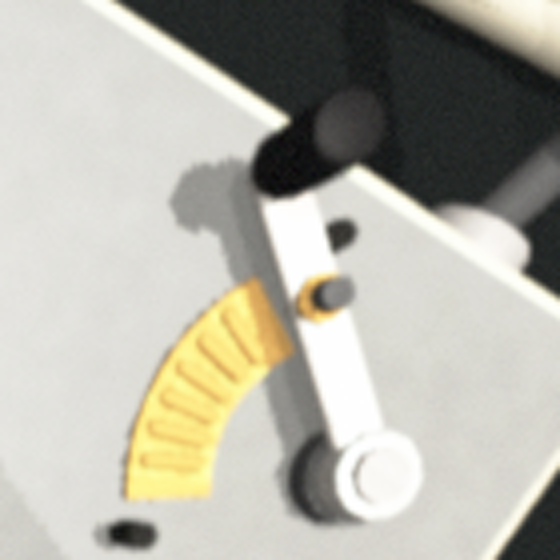

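The segment crop shows six ribs, running from (240,335) next to the lever arm down to (170,462), with the lever at rest just before them.

```bash
python3 - <<'E'
from h import *
X=np.load("w1.npz")["X"]; P=np.array([.5514,-.0364])
a=[]
for c in [(240,335),(213,355),(195,380),(183,406),(175,432),(170,462)]:
    u,v=340+c[0]/4,10+c[1]/4; q=X[int(v)-1:int(v)+2,int(u)-1:int(u)+2].reshape(-1,3).mean(0)
    d=q[:2]-P; a.append(np.degrees(np.arctan2(d[1],d[0]))%360); print(q,np.hypot(*d),a[-1])
a=np.radians(a); o=np.mean(a-0.157*np.arange(6)); print("first rib",np.degrees(o),"resid",a-o-.157*np.arange(6),"segx",np.degrees(o-.46),"notch3",np.degrees(o-.46+.852))
go((.4687,-.1768,.21),21.8)
E
```

```text
[ 0.5056 -0.0132  0.1373] 0.05132800581350334 153.09109238894638
[ 0.5009 -0.0208  0.1367] 0.05283673890302419 162.7864326506178
[ 0.4992 -0.0296  0.1364] 0.052661511628986496 172.57791231203817
[ 0.4989 -0.0368  0.1367] 0.052511887893199674 180.42039470064503
[ 0.5002 -0.0446  0.1369] 0.051854408971212906 189.0640775544752
[ 0.5027 -0.0519  0.1365] 0.05107222847893199 197.6926656759821
first rib 153.45016908823263 resid [-0.0063  0.0059  0.0198 -0.0003 -0.0064 -0.0128] segx 127.09411051221477 notch3 175.9101146573609
pos [ 0.4198 -0.1692  0.3299] yawY 21.924677905644483 F [ 1.3907  0.4987 -0.3982] t 5.3 w 0.09398128134293472
units now [-0.8488  1.4225  3.9928]
turn units [-0.0103 -0.0177  0.0272] shift units after turn [-0.84    1.421   3.9952]
```

```bash
python3 -m pendant '[-0.42,0.71,0,0,0,0,-0.42,0.71,0,0,0,0,0,0,0.8,0,0,0,0,0,0.8,0,0,0,0,0,0.8,0,0,0,0,0,0.8,0,0,0,0,0,0.8,0,0,0,0,0,0.8,0,0,0,0,0,0.7,0,0,0,0,0,0.3,0,0,0,0,0,0,0,0,0,0,0,0,0,0,0]' 0.2
python3 -m pendant '[0,0,0,0,0,0,0,0,0,0,0,0,0,0,0,0,0,0,0,0,0,0,0,0,0,0,0,0,0,0,0,0,0,0,0,0]' -1
```

```text
t: 6.8
position: [0.4694, -0.1769, 0.1573]
eef_rot: [[-0.374, 0.928, 0.002], [0.928, 0.374, -0.001], [-0.001, 0.001, -1.0]]
ft_force: [-0.0, 0.5, 0.2]
width: 0.0566
finger_force: 0.0
t: 7.55
position: [0.4688, -0.1768, 0.1562]
eef_rot: [[-0.374, 0.928, -0.0], [0.928, 0.374, 0.0], [0.0, -0.0, -1.0]]
ft_force: [-0.4, -0.8, 0.3]
width: 0.0141
finger_force: 30.0
```

```bash
python3 -m pendant '[0,0,0,0,0,-0.935,0,0,0,0,0,-0.935,0,0,0,0,0,-0.935,0,0,0,0,0,-0.935,0,0,0,0,0,-0.935,0,0,0,0,0,-0.935,0,0,0,0,0,-0.935,0,0,0,0,0,-0.935,0,0,0,0,0,-0.935,0,0,0,0,0,-0.935,0,0,0,0,0,-0.935,0,0,0,0,0,-0.935,0,0,0,0,0,-0.935,0,0,0,0,0,-0.935,0,0,0,0,0,0,0,0,0,0,0,0]'
python3 -m pendant '[0,0,0,0,0,0,0,0,0,0,0,0,0,0,0,0,0,0,0,0,0,0,0,0,0,0,-1,0,0,0,0,0,-1,0,0,0,0,0,-1,0,0,0,0,0,-1,0,0,0,0,0,-1,0,0,0,0,0,0,0,0,0]' 0.2
python3 - <<'E'
from h import *
im,d=snapshot("wrist"); save("w2",im); X=cloud("wrist",d)
go((.4925,.0216,.24),46)
v,u=np.mgrid[:420,:560]; h=cv2.cvtColor(im,cv2.COLOR_RGB2HSV)
k=(X[...,2]>.166)&(X[...,2]<.19)&(np.hypot(X[...,0]-.468,X[...,1]+.177)<.03); e,V=np.linalg.eigh(np.cov(X[k][:,:2].T)); print("bar",X[k].mean(0),np.degrees(np.arctan2(V[1,1],V[0,1])))
k=(h[...,0]>108)&(h[...,0]<130)&(h[...,1]>150)&(h[...,2]>80)&(np.hypot(X[...,0]-.468,X[...,1]+.177)<.05)
q=X[k].mean(0); print("blue",k.sum(),q, np.degrees(np.arctan2(q[1]+.1765,q[0]-.4685)))
E
```

```text
t: 9.55
position: [0.4678, -0.178, 0.1562]
eef_rot: [[-0.99, 0.141, -0.002], [0.141, 0.99, -0.002], [0.002, -0.003, -1.0]]
ft_force: [-4.9, -3.8, 0.8]
width: 0.0136
finger_force: 30.0
t: 10.8
position: [0.4701, -0.1773, 0.3083]
eef_rot: [[-0.99, 0.14, 0.005], [0.14, 0.99, -0.002], [-0.005, -0.002, -1.0]]
ft_force: [-0.4, 0.3, 0.2]
width: 0.0563
finger_force: 0.0
pos [ 0.4692 -0.1768  0.3066] yawY 81.94855579104616 F [-0.2647  0.2466 -0.0152] t 10.85 w 0.05634710042173883
units now [0.1616 6.6572 2.217 ]
turn units [0.0022 0.0201 7.8428] shift units after turn [4.0358 5.2959 2.2194]
bar [ 0.4652 -0.1765  0.1779] 171.9583087397197
blue 165 [ 0.4708 -0.1429  0.1503] 86.08038467721245
```

View pics/w2.png

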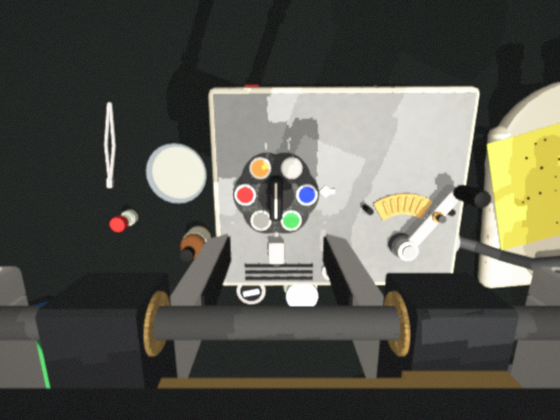

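The blue glass (307,195) now sits at the white pointer (328,192), and the lever is still at rest.

```bash
python3 - <<'E'
from h import *
X=np.load("top.npz")["X"]
m=(X[...,2]>.14)&(X[...,1]>.04)&(X[...,1]<.17)&(X[...,0]<.68)&(X[...,0]>.4)
p=X[m]; print(len(p),p.min(0),p.max(0))
go((.4926,.0219,.24),46)
E
python3 -m pendant '[0,0.95,0,0,0,0,0,0.95,0,0,0,0,0,0.95,0,0,0,0,0,0.95,0,0,0,0,0,0.95,0,0,0,0,0,0.95,0,0,0,0,0.16,0.95,0,0,0,0,0,0,0,0,0,0.98,0,0,0,0,0,0.98,0,0,0,0,0,0.98,0,0,0,0,0,0.98,0,0,0,0,0,0.98,0,0,0,0,0,0.98,0,0,0,0,0,0.98,0,0,0,0,0,0.98,0,0,0,0,0,0]' -0.1
python3 - <<'E'
from h import *
go((.4926,.0219,.158),46)
im,d=snapshot("wrist"); X=cloud("wrist",d); k=(X[...,2]>.184)&(X[...,2]<.21)&(np.hypot(X[...,0]-.492,X[...,1]-.022)<.025); print("knob",k.sum(),X[k].mean(0),cv2.minAreaRect(X[k][:,:2].astype(np.float32)))
E
```

```text
231 [0.4938 0.0988 0.1412] [0.6019 0.1699 0.3273]
pos [ 0.4692 -0.1768  0.3066] yawY 81.94855579104616 F [-0.2647  0.2466 -0.0152] t 10.85 w 0.05634710042173883
units now [0.1597 6.6676 2.217 ]
turn units [0.0022 0.0201 7.8428] shift units after turn [4.0403 5.3054 2.2194]
t: 12.85
position: [0.4913, 0.0216, 0.3046]
eef_rot: [[-0.72, 0.694, -0.003], [0.694, 0.72, 0.0], [0.002, -0.002, -1.0]]
ft_force: [-0.2, -0.5, 0.4]
width: 0.0422
finger_force: 0.0
pos [0.4913 0.0216 0.3046] yawY 46.061522564209625 F [-0.2292 -0.5209  0.4209] t 12.85 w 0.04219575522001353
units now [-0.0361  0.0462  4.8857]
turn units [-0.0219 -0.031   0.0134] shift units after turn [-0.0239  0.0377  4.8858]
knob 273 [0.4917 0.0227 0.1927] ((0.49202626943588257, 0.02222924679517746), (0.017387907952070236, 0.016705624759197235), 65.3949966430664)
```

```bash
python3 - <<'E'
from h import *
X=np.load("top.npz")["X"]
m=(X[...,2]>.14)&(X[...,1]>.04)&(X[...,1]<.17)&(X[...,0]<.68)&(X[...,0]>.4)
p=X[m]
for lo in np.arange(.04,.17,.015):
    q=p[(p[:,1]>=lo)&(p[:,1]<lo+.015)]
    if len(q): print(round(lo,3),len(q),q.min(0),q.max(0))
E
```

```text
0.085 1 [0.5981 0.0988 0.1429] [0.5981 0.0988 0.1429]
0.1 42 [0.5865 0.101  0.1412] [0.6019 0.1148 0.1651]
0.115 42 [0.578  0.1165 0.1603] [0.598  0.13   0.1799]
0.13 50 [0.5685 0.1301 0.1686] [0.5922 0.1446 0.1792]
0.145 52 [0.5561 0.1451 0.1566] [0.5809 0.1599 0.1799]
0.16 44 [0.4938 0.1605 0.1459] [0.5696 0.1699 0.3273]
```

```bash
python3 -m pendant '[0,0,0.8,0,0,0,0,0,0.8,0,0,0,0,0,0.8,0,0,0,0,0,0.8,0,0,0,0,0,0.8,0,0,0,0,0,0.6,0,0,0,0,0,0.2,0,0,0,0,0,0,0,0,0,0,0,0,0,0,0]'
python3 -m pendant '[0,-0.1,0,0,0,0,0,-0.1,0,0,0,0,0,-0.1,0,0,0,0,0,0,0,0,0,0]'
python3 -m pendant '[0,-0.05,0,0,0,0,0,0,0,0,0,0]'
python3 -m pendant '[0,-0.05,0,0,0,0,0,0,0,0,0,0]'
```

```text
t: 14.02
position: [0.4927, 0.0214, 0.163]
eef_rot: [[-0.72, 0.694, 0.001], [0.694, 0.72, -0.0], [-0.001, 0.001, -1.0]]
ft_force: [0.4, -0.2, -0.2]
width: 0.0423
finger_force: 0.0
t: 14.52
position: [0.4857, 0.0148, 0.1624]
eef_rot: [[-0.719, 0.695, 0.0], [0.695, 0.719, 0.0], [-0.0, 0.0, -1.0]]
ft_force: [1.1, -0.0, 0.3]
width: 0.0421
finger_force: 0.0
t: 14.78
position: [0.4848, 0.0138, 0.1622]
eef_rot: [[-0.719, 0.695, 0.0], [0.695, 0.719, 0.0], [0.0, 0.0, -1.0]]
ft_force: [-0.2, -0.4, 0.6]
width: 0.0424
finger_force: 0.0
t: 15.02
position: [0.4842, 0.0132, 0.1623]
eef_rot: [[-0.719, 0.695, 0.001], [0.695, 0.719, 0.001], [-0.0, 0.001, -1.0]]
ft_force: [1.4, 1.3, 0.1]
width: 0.0425
finger_force: 1.1
```

```bash
cat > f.py <<'E'
from h import *
for i in range(1):
    s=read_state(); R=np.array(s["eef_rot"]); k=np.array(s["position"])+R[:,1]*(s["width"]/2-.009); d=k[:2]-np.array([.5537,-.0371])
    print("lever",np.degrees(np.arctan2(d[1],d[0]))%360,"seg",np.arctan2(d[1],d[0])%(2*np.pi)-np.radians(127.1),"r",np.hypot(*d),"Fy",R[:,1]@s["ft_force"],"Fx",R[:,0]@s["ft_force"],"pad",s["finger_force"],"yaw",np.degrees(np.arctan2(R[1,1],R[0,1])),"t",s["t"])
E
python3 f.py
python3 -m pendant '[-0.018,-0.113,0,0,0,-0.5,0,0,0,0,0,0]'; python3 f.py
python3 -m pendant '[-0.018,-0.113,0,0,0,-0.5,-0.018,-0.113,0,0,0,-0.5,0,0,0,0,0,0]' >/dev/null; python3 f.py
python3 -m pendant '[-0.018,-0.113,0,0,0,-0.5,0,0,0,0,0,0]'>/dev/null; python3 f.py
```

```text
lever 135.87635893477116 seg 0.15317635974857913 r 0.08491801874633793 Fy 1.8871847937409107 Fx -0.11303880736398529 pad 1.139872781932354 yaw 45.99616114232977 t 15.025
t: 15.28
position: [0.4832, 0.0113, 0.1623]
eef_rot: [[-0.746, 0.666, 0.003], [0.666, 0.746, 0.003], [-0.0, 0.004, -1.0]]
ft_force: [4.2, 3.9, -2.1]
width: 0.0421
finger_force: 2.8
lever 137.43199355535262 seg 0.1803273058357382 r 0.08478881571215147 Fy 5.711754907577549 Fx -0.5330608144717714 pad 2.7739358693361282 yaw 48.27329181048194 t 15.275
lever 141.90870284858462 seg 0.25846062265726477 r 0.0848351657995241 Fy 5.728396238890015 Fx 0.03577210164748171 pad 2.8332142531871796 yaw 52.85383723800323 t 15.65
lever 144.22892185365538 seg 0.29895608366309645 r 0.08486822148317935 Fy 5.444472288318059 Fx -0.8928764859221745 pad 2.862393781542778 yaw 55.14820680547504 t 15.9
```

```bash

python3 -m pendant '[-0.018,-0.113,0,0,0,-0.5,0,0,0,0,0,0]'>/dev/null; python3 f.py
python3 -m pendant '[-0.009,-0.057,0,0,0,-0.25,0,0,0,0,0,0]'>/dev/null; python3 f.py
python3 -m pendant '[-0.009,-0.057,0,0,0,-0.25,0,0,0,0,0,0]'>/dev/null; python3 f.py
python3 -m pendant '[-0.009,-0.057,0,0,0,-0.25,0,0,0,0,0,0]'>/dev/null; python3 f.py
python3 -m pendant '[-0.009,-0.057,0,0,0,-0.25,0,0,0,0,0,0]'>/dev/null; python3 f.py
python3 -m pendant '[-0.009,-0.057,0,0,0,-0.25,0,0,0,0,0,0]'>/dev/null; python3 f.py
python3 -m pendant '[-0.009,-0.057,0,0,0,-0.25,0,0,0,0,0,0]'>/dev/null; python3 f.py
python3 -m pendant '[-0.009,-0.057,0,0,0,-0.25,0,0,0,0,0,0]'>/dev/null; python3 f.py
python3 -m pendant '[-0.009,-0.057,0,0,0,-0.25,0,0,0,0,0,0]'>/dev/null; python3 f.py
```

```text
lever 146.4004407064438 seg 0.3368562374133841 r 0.0849026011532612 Fy 6.089630166332691 Fx -1.0271874974214277 pad 2.8917793929576874 yaw 57.44045368416037 t 16.15
lever 147.70738222466855 seg 0.35966667003742003 r 0.08493766355567071 Fy 5.672768240240083 Fx -0.5783225038594441 pad 2.908407971262932 yaw 58.580158439574205 t 16.4
lever 148.762723748346 seg 0.37808585435860476 r 0.0849161537371941 Fy 6.222661789175147 Fx -0.2260614267642219 pad 3.022450804710388 yaw 59.72459882925252 t 16.65
lever 149.39309859354955 seg 0.3890879709291566 r 0.08486982263357819 Fy 7.889683630461898 Fx -0.7028130097349835 pad 3.6942075937986374 yaw 60.85603399193648 t 16.9
lever 150.36394224959963 seg 0.40603238924932983 r 0.08482506189876933 Fy 7.597245892349246 Fx -0.5401386482939535 pad 3.8394123315811157 yaw 62.00558490255762 t 17.15
lever 151.898550592494 seg 0.43281635756141057 r 0.08495305038715714 Fy 6.4299108131663365 Fx -0.35828782101784384 pad 3.3376912772655487 yaw 63.16491291498575 t 17.4
lever 153.2662507375782 seg 0.45668722827313424 r 0.08498665936380173 Fy 5.663266702829341 Fx -0.27294231829440024 pad 2.7679961174726486 yaw 64.31509831778362 t 17.65
lever 154.87977535272663 seg 0.48484854536944866 r 0.08510193071636944 Fy 4.82071565100024 Fx -0.712270487097767 pad 2.472369968891144 yaw 65.46692016023087 t 17.9
lever 156.5464918586024 seg 0.5139382360943161 r 0.0852276235033839 Fy 3.9640163148598564 Fx -0.2549535864541352 pad 2.11841382086277 yaw 66.61304364443413 t 18.15
```

```bash

python3 -m pendant '[-0.009,-0.057,0,0,0,-0.25,0,0,0,0,0,0]'>/dev/null; python3 f.py
python3 -m pendant '[-0.009,-0.057,0,0,0,-0.25,0,0,0,0,0,0]'>/dev/null; python3 f.py
python3 -m pendant '[-0.009,-0.057,0,0,0,-0.25,0,0,0,0,0,0]'>/dev/null; python3 f.py
python3 -m pendant '[-0.009,-0.057,0,0,0,-0.25,0,0,0,0,0,0]'>/dev/null; python3 f.py
python3 -m pendant '[-0.009,-0.057,0,0,0,-0.25,0,0,0,0,0,0]'>/dev/null; python3 f.py
python3 -m pendant '[-0.009,-0.057,0,0,0,-0.25,0,0,0,0,0,0]'>/dev/null; python3 f.py
python3 -m pendant '[-0.009,-0.057,0,0,0,-0.25,0,0,0,0,0,0]'>/dev/null; python3 f.py
python3 -m pendant '[-0.009,-0.057,0,0,0,-0.25,0,0,0,0,0,0]'>/dev/null; python3 f.py
python3 -m pendant '[-0.009,-0.057,0,0,0,-0.25,0,0,0,0,0,0]'>/dev/null; python3 f.py
python3 -m pendant '[-0.009,-0.057,0,0,0,-0.25,0,0,0,0,0,0]'>/dev/null; python3 f.py
```

```text
lever 157.50195625858677 seg 0.5306142357596357 r 0.08520585335686504 Fy 5.658044605261961 Fx -0.16217498515482506 pad 2.900569885969162 yaw 67.75849683110346 t 18.4
lever 158.1300716797341 seg 0.5415769179412075 r 0.08515338538679385 Fy 6.953367436148263 Fx 0.48761611928549164 pad 3.5562121868133545 yaw 68.89496927748225 t 18.65
lever 158.92519006450456 seg 0.5554543516985913 r 0.08512400334588002 Fy 8.090377497278693 Fx -1.229356783055095 pad 4.085687845945358 yaw 70.0318993319947 t 18.9
lever 160.4314881361665 seg 0.5817442125655337 r 0.0851805296528143 Fy 7.504801286418574 Fx -0.2604129667598301 pad 3.553350269794464 yaw 71.19327252776326 t 19.15
lever 161.9509711746156 seg 0.6082641945146778 r 0.08529427436463312 Fy 5.684007616938985 Fx 0.15188885614534656 pad 2.9405055195093155 yaw 72.34910204019467 t 19.4
lever 163.41023484839735 seg 0.6337331502769179 r 0.08534021718514527 Fy 4.435117954040634 Fx 0.027517116788674717 pad 2.48869389295578 yaw 73.49914137120984 t 19.65
lever 164.77521316014221 seg 0.6575565160351791 r 0.08542138194035144 Fy 3.4144039295465465 Fx 0.3169348444485697 pad 1.8944082409143448 yaw 74.65158090510593 t 19.9
lever 165.99259198952308 seg 0.6788037848519495 r 0.08546234497642838 Fy 4.134661977709937 Fx -0.3924279178649186 pad 2.488228529691696 yaw 75.81767604307632 t 20.15
lever 166.7511020522812 seg 0.6920422828565878 r 0.08545688682699489 Fy 5.7076351768751215 Fx 0.18021461363681715 pad 3.235831931233406 yaw 76.94711394042608 t 20.4
lever 167.62446215874385 seg 0.7072852922699289 r 0.08537252401283903 Fy 7.597697384873875 Fx -0.5939593217886 pad 3.9279846847057343 yaw 78.08260938062776 t 20.65
```

```bash

python3 -m pendant '[-0.009,-0.057,0,0,0,-0.25,0,0,0,0,0,0]'>/dev/null; python3 f.py
python3 -m pendant '[-0.009,-0.057,0,0,0,-0.25,0,0,0,0,0,0]'>/dev/null; python3 f.py
python3 -m pendant '[-0.009,-0.057,0,0,0,-0.25,0,0,0,0,0,0]'>/dev/null; python3 f.py
python3 -m pendant '[-0.009,-0.057,0,0,0,-0.25,0,0,0,0,0,0]'>/dev/null; python3 f.py
python3 -m pendant '[-0.009,-0.057,0,0,0,-0.25,0,0,0,0,0,0]'>/dev/null; python3 f.py
python3 -m pendant '[-0.009,-0.057,0,0,0,-0.25,0,0,0,0,0,0]'>/dev/null; python3 f.py
```

```text
lever 168.31935977015573 seg 0.7194135435533107 r 0.08532953815781318 Fy 9.08556725587232 Fx -0.438725312114972 pad 4.4672441482543945 yaw 79.2167836672132 t 20.9
lever 169.81502083240497 seg 0.7455177535834356 r 0.08544133680635621 Fy 6.718507122459012 Fx 0.41365568985689766 pad 3.5854853689670563 yaw 80.38690030683233 t 21.15
lever 171.51285838861853 seg 0.7751506091033766 r 0.08553372376905898 Fy 5.870794893571532 Fx -0.48618163833562933 pad 3.005516231060028 yaw 81.5426192350447 t 21.4
lever 172.66069665626 seg 0.7951841661541081 r 0.0856201622289948 Fy 4.321669280656727 Fx -0.09388658118649734 pad 2.5766728073358536 yaw 82.69555444524518 t 21.65
lever 174.27209303390893 seg 0.823308338498792 r 0.08566740969299003 Fy 3.2954323125570375 Fx -0.23823842497566358 pad 1.9389963895082474 yaw 83.83872528417459 t 21.9
lever 175.15253309086168 seg 0.8386749163590639 r 0.08568137751675084 Fy 5.51268445961231 Fx 0.593050739308262 pad 2.6543330401182175 yaw 84.99799193647853 t 22.15
```

```bash

python3 -m pendant '[-0.006,-0.035,0,0,0,-0.15,0,0,0,0,0,0,0,0,0,0,0,0,0,0,0,0,0,0,0,0,0,0,0,0]'>/dev/null; python3 f.py
python3 - <<'E'
from h import *
im,d=snapshot("wrist"); save("w3",im)
im,d=snapshot("top"); X=cloud("top",d); Y=np.load("top.npz"); save("t3",np.vstack([cv2.resize(im[130:330,270:500],None,fx=2,fy=1.5),cv2.resize(Y["im"][130:330,270:500],None,fx=2,fy=1.5)]))
E
```

```text
lever 175.64586674339097 seg 0.8472852129065895 r 0.08566376904534828 Fy 6.636398432984877 Fx 0.6956249163992271 pad 3.109281063079834 yaw 85.67807320691941 t 22.775
```

View pics/w3.png

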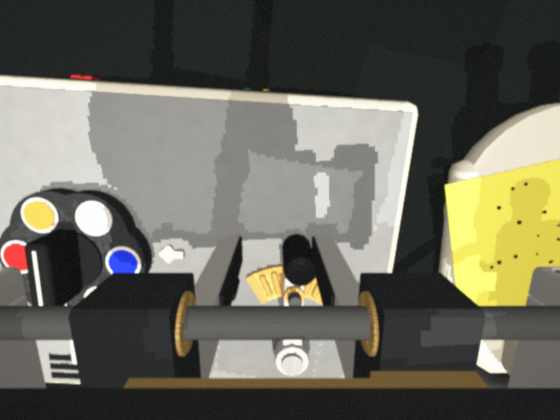

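View pics/t3.png

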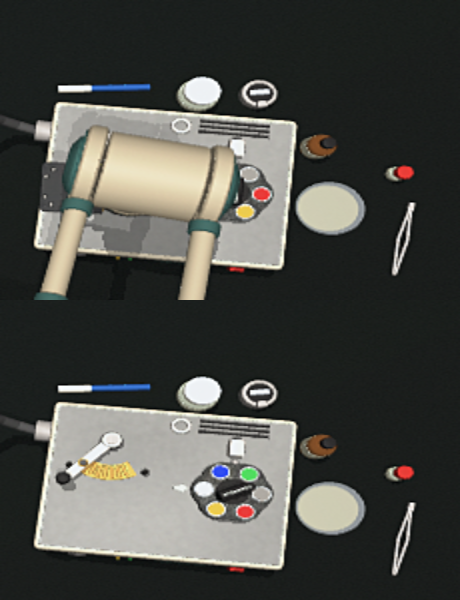

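The wrist view shows the knob (298,255) held against the right-hand pad, with the blue glass (122,262) still at the pointer (170,253). The top view shows the loose things unmoved. Three clicks were felt, at 0.46, 0.61 and 0.77 rad, and the lever is in the third notch at about 0.847 rad.

```bash
python3 -c "
from station import *
print(close_job())"
```

```text
the job is handed in; nothing more can be done
None
```

The job is handed in: the blue glass is clicked in at the white pointer, the fingers are holding the lever in the third notch (about 0.847 rad, mid-notch 0.852) with about 6 N, and the other things on the bench look unmoved. The hand-in call gave no verdict.

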